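# Set out the starch samples and the duplicate tin in the test rack

### The job

The front row of the grey rack already holds one container for each starch test, in no fixed order (a gold moisture tin, a dark blue indicator vial and a white petri dish): stand each starch jar down in the back-row well directly behind its own test, the white-capped jar behind the tin, the blue-capped jar behind the vial and the red-capped jar behind the petri dish. Moisture is run in duplicate, so also stack the spare tin squarely on the tin in the rack. Leave the front-row containers in their recesses and tip nothing over.

Things in the scene. Friction and masses are not known exactly. Their poses are not given: they have to be found in the camera images.
- rack: Fixed grey two-step rack, 152 mm deep (x), 254 wide (y), dark end cheeks 30 high. Origin: centre of underside; x to its back (away from robot), y to its left. Back row: 3 wells 65 mm across in the step 28 mm high, at x = +38.5, y = +82, 0, -82 mm. Front row: 3 recesses 65 mm across in the step 20 mm high, at x = -35.5, same y. Floor of all six at z = 14 mm. Yaw 0.35 to 0.65 rad.
- rack_tin: The moisture tin that stands in one of the rack's three front recesses: gold-lacquered, round, flat slip lid, 55 mm in diameter and 36 mm tall. Origin at the centre of its underside, z up. Its lid is the seat for the spare tin. Loose, 0.08 kg; stays in its recess.
- rack_vial: The indicator vial that stands in one of the rack's three front recesses: dark blue, black cap, 36 mm in diameter and 72 mm tall. Origin at the centre of its underside, z up. Loose, 0.06 kg; stays in its recess.
- rack_dish: The lidded petri dish that lies in one of the rack's three front recesses: white, flat, 60 mm in diameter and 14 mm tall. Origin at the centre of its underside, z up. Loose, 0.03 kg; stays in its recess.
- white_jar: Screw jar of starch, white cap, paper band round its body, 54 mm in diameter, 78 mm tall; the cap is the top 17 mm. Origin at the centre of its underside, z up. Starts upright on the 4 mm mat. 0.13 kg. Grip it across body or cap with the fingertips 15 mm or more above its underside, so that they clear the rack when it is down in its well.
- blue_jar: Screw jar of starch, blue cap, paper band round its body, 54 mm in diameter, 74 mm tall; the cap is the top 17 mm. Origin at the centre of its underside, z up. Starts upright on the 4 mm mat. 0.13 kg. Grip it across body or cap with the fingertips 15 mm or more above its underside, so that they clear the rack when it is down in its well.
- red_jar: Screw jar of starch, red cap, paper band round its body, 54 mm in diameter, 82 mm tall; the cap is the top 17 mm. Origin at the centre of its underside, z up. Starts upright on the 4 mm mat. 0.13 kg. Grip it across body or cap with the fingertips 15 mm or more above its underside, so that they clear the rack when it is down in its well.
- spare_tin: The spare moisture tin that starts on the 4 mm thick green mat in front of the rack: gold-lacquered, round, flat slip lid, 55 mm in diameter (52 below the lid, whose skirt is the top 15 mm) and 36 mm tall. Origin at the centre of its underside, z up. 0.08 kg.
- torque_recorder_2: Fixed beige machine right of the work; origin: centre of its base. Base 0.22 m high, left side from x 0.45, y -0.13 to x 0.65, y 0; bowl and column to 0.37 m; head overhangs from 0.5 m up (to y 0.2 beyond x 0.62). The arm starts beyond it: draw it in before swinging left. A like machine stands left: base right side x 0.25, y 0.35 to x 0.6, y 0.5; head above 0.48 m, near corner x 0.24, y 0.34.

How it is judged:
At the end, for the whole second after the job is handed in: Each jar on the floor of the back well behind its test (within 12 mm): white cap-tin, blue cap-vial, red cap-dish; front-row containers on the floors of their own recesses; spare tin on the tin (centred within 15 mm); all upright within 7 degrees and at rest (((x of white_jar in the frame of rack between 0.0265 and 0.0505 m and y of white_jar in the frame of rack between 0.07 and 0.094 m and z of white_jar in the frame of rack between 0.01 and 0.018 m and x of rack_tin in the frame of rack between -0.0545 and -0.0165 m and y of rack_tin in the frame of rack between 0.063 and 0.101 m and z of rack_tin in the frame of rack between 0.01 and 0.018 m) or (x of white_jar in the frame of rack between 0.0265 and 0.0505 m and y of white_jar in the frame of rack between -0.012 and 0.012 m and z of white_jar in the frame of rack between 0.01 and 0.018 m and x of rack_tin in the frame of rack between -0.0545 and -0.0165 m and y of rack_tin in the frame of rack between -0.019 and 0.019 m and z of rack_tin in the frame of rack between 0.01 and 0.018 m) or (x of white_jar in the frame of rack between 0.0265 and 0.0505 m and y of white_jar in the frame of rack between -0.094 and -0.07 m and z of white_jar in the frame of rack between 0.01 and 0.018 m and x of rack_tin in the frame of rack between -0.0545 and -0.0165 m and y of rack_tin in the frame of rack between -0.101 and -0.063 m and z of rack_tin in the frame of rack between 0.01 and 0.018 m)) and ((x of blue_jar in the frame of rack between 0.0265 and 0.0505 m and y of blue_jar in the frame of rack between 0.07 and 0.094 m and z of blue_jar in the frame of rack between 0.01 and 0.018 m and x of rack_vial in the frame of rack between -0.0545 and -0.0165 m and y of rack_vial in the frame of rack between 0.063 and 0.101 m and z of rack_vial in the frame of rack between 0.01 and 0.018 m) or (x of blue_jar in the frame of rack between 0.0265 and 0.0505 m and y of blue_jar in the frame of rack between -0.012 and 0.012 m and z of blue_jar in the frame of rack between 0.01 and 0.018 m and x of rack_vial in the frame of rack between -0.0545 and -0.0165 m and y of rack_vial in the frame of rack between -0.019 and 0.019 m and z of rack_vial in the frame of rack between 0.01 and 0.018 m) or (x of blue_jar in the frame of rack between 0.0265 and 0.0505 m and y of blue_jar in the frame of rack between -0.094 and -0.07 m and z of blue_jar in the frame of rack between 0.01 and 0.018 m and x of rack_vial in the frame of rack between -0.0545 and -0.0165 m and y of rack_vial in the frame of rack between -0.101 and -0.063 m and z of rack_vial in the frame of rack between 0.01 and 0.018 m)) and ((x of red_jar in the frame of rack between 0.0265 and 0.0505 m and y of red_jar in the frame of rack between 0.07 and 0.094 m and z of red_jar in the frame of rack between 0.01 and 0.018 m and x of rack_dish in the frame of rack between -0.0545 and -0.0165 m and y of rack_dish in the frame of rack between 0.063 and 0.101 m and z of rack_dish in the frame of rack between 0.01 and 0.018 m) or (x of red_jar in the frame of rack between 0.0265 and 0.0505 m and y of red_jar in the frame of rack between -0.012 and 0.012 m and z of red_jar in the frame of rack between 0.01 and 0.018 m and x of rack_dish in the frame of rack between -0.0545 and -0.0165 m and y of rack_dish in the frame of rack between -0.019 and 0.019 m and z of rack_dish in the frame of rack between 0.01 and 0.018 m) or (x of red_jar in the frame of rack between 0.0265 and 0.0505 m and y of red_jar in the frame of rack between -0.094 and -0.07 m and z of red_jar in the frame of rack between 0.01 and 0.018 m and x of rack_dish in the frame of rack between -0.0545 and -0.0165 m and y of rack_dish in the frame of rack between -0.101 and -0.063 m and z of rack_dish in the frame of rack between 0.01 and 0.018 m)) and horizontal distance between spare_tin and rack_tin below 0.015 m and z of spare_tin in the frame of rack between 0.046 and 0.054 m and angle between each of white_jar, blue_jar, red_jar, spare_tin, rack_tin, rack_vial, rack_dish's own z axis and vertical below 0.12 rad and linear speed of each of white_jar, blue_jar, red_jar, spare_tin, rack_tin, rack_vial, rack_dish below 0.02 m/s); the robot touches nothing.
It fails at once if a jar, tin, dish or the vial is tipped over (angle between any of white_jar, blue_jar, red_jar, spare_tin, rack_tin, rack_vial, rack_dish's own z axis and vertical above 0.7 rad).
It also fails if it takes over 90 s, if anything falls off the work surface, if the arm or the gripper's body presses on something with over 40 N, if the wrist force passes 120 N, or if a joint passes its speed limit or range.

### The arm

A 6-joint arm with a two-finger parallel gripper is mounted at the origin on a cart in front of the work surface, level with it; the furniture and walls round the work are solid. World frame = base frame: x ahead of the robot, y to its left, z up, the work surface at z = 0. Lengths are in m, angles in rad, forces in N, time in s.
With the tool pointing down it reaches from about 0.35 to 0.925 m from the base axis. Payload 6.4 kg.
Tool frame: the origin (TCP) lies on the centre line of the jaws, within the pads' length; the fingertips stand ahead of it and the grasp point (between the pads) lies 2 mm behind it (tcp_to_tips is the z of the fingertips in the tool frame, in m); z points along the fingers, y is the line along which they close (so a half turn about z gives the same grasp; the last joint's range is limited). The gripper opens to 94 mm and grips with 3 to 60 N. Pads are 16 mm wide; open, the fingers measure 119 mm over their backs; the gripper's body (75 mm by 177 mm) begins 78 mm behind the grasp point.
Start: joints at [-1.351, 0.245, 1.558, -0, 1.339, -0.174], TCP at [0.249, -0.6, 0.222] pointing down, gripper open.
Joint ranges: [-3.13, 3.13], [-1.02, 2.26], [0.13, 2.54], [-0.95, 4.09], [0.21, 2.88], [-2.74, 2.74]. Speed limits (rad/s): [2.57, 2.57, 3.14, 3.14, 3.14, 3.14].

### API

Orientations are given as a unit quaternion [w, x, y, z].
In Python, from cell import get_state, grab_frame, camera_info, finish_job, tcp_to_tips gives the robot as it stands.
- The arm moves only by the tool servo_tool, never from a script. Its argument "series" is a list of rows, each an object of numbers: "hand": the closure, from -1 (fully open) to 1 (shut); "tx", "ty", "tz": the shift along the tool's x, y, z in mm; "wx", "wy", "wz": the turn, a rotation vector about the tool's x, y, z in degrees. A call has 1 to 10 rows; each row shifts and turns the commanded pose from where the row before left it, along the tool's axes as they then stand; what a row does not reach is not made up. A row lasts 1/10 s, in which the tool goes at most 50 mm and 8.59 degrees, less where a joint would pass 70% of its speed; a pose out of reach is approached as far as the arm can. A call is refused whole if a number of a shift passes 50 or a number of a turn 8.59, either way. A call with a gripper value outside its range is refused whole. The fingers move at their own pace and stop on an object; "grip_force" is the grip in N (left out, the last holds). Time passes only in rows, so rows that do not move let the fingers close. It gives the time, the measured TCP pose, the force, the opening and the grip force at its end, in the units of the state.
- get_state(): the state, without advancing time (a new reading comes with each control period).
- grab_frame(name): name is "side" or "top"; returns the picture (480x640x3 uint8, red, green, blue); there is no depth.
- camera_info(name): a dict with "mtx" (3x3 intrinsics, pixels), "R" (3x3) and "t" (3): a world point X has camera coordinates R X + t. Camera axes: x right, y down, z forward; pixel columns grow to the right and rows downward; lengths in m; the calibration is good to about 2 mm. A picture is of the moment at which its call begins. camera_info takes no time and is no camera call.
- finish_job(): hands the job in; it is judged then, once.
The state is a dict: "time": time; "qpos": joint angles; "dq": joint speeds; "joint_efforts": joint torques, N m; "eef_pos": TCP position; "orientation": TCP orientation; "contact_force": force on the tool from outside, world axes, zero at the start; "torque": the same for the moment, N m; "width": opening from 0.0 (shut) to 1.0 (fully open); "grasp_force": force on a finger pad.
Only numpy, scipy, OpenCV 4.12 (cv2) and the standard library are available. Lean on these libraries where they do the work, as an engineer would, in place of code of your own. Each camera call takes 0.05 s, during which the arm holds its last target. There are 200 camera calls.

## Working session

There is one attempt and no reset: what is moved stays moved. The work goes in short steps, Python scripts to look and compute and a tool call to move; the robot and the scene stay as the last step left them, time stands still between calls to the robot, and variables do not carry over. Pictures are saved under pics/ and viewed, at most 14 in all, crops included, and the job is handed in when it is done.

Besides the shell and the picture viewer there is one more tool, called after "Call:" by a JSON object that holds its "method" and its "body". servo_tool: Moves the arm, as the interface text tells. Its arguments: {"type":"object","properties":{"series":{"type":"array"},"grip_force":{"type":"number"}},"required":["series"]}

```bash
mkdir -p pics
python3 - <<'E'
from cell import *
import cv2,json
for n in("side","top"):
    cv2.imwrite(f"pics/{n}0.png",grab_frame(n)[:,:,::-1]); c=camera_info(n); print(n,c["mtx"],c["R"],c["t"])
print(get_state(),tcp_to_tips)
E
```

```text
side [[563.88834481   0.         322.03921891]
 [  0.         563.88834481 235.52193557]
 [  0.           0.           1.        ]] [[ 0.98179693 -0.18976898 -0.00790764]
 [-0.13367619 -0.66081779 -0.73854623]
 [ 0.13492766  0.72615948 -0.67415647]] [-0.44651985  0.19904535  0.75821828]
top [[612.51735921   0.         325.42042731]
 [  0.         612.51735921 236.2265371 ]
 [  0.           0.           1.        ]] [[-0.00835977 -0.99978643  0.01889995]
 [-0.99566067  0.00657049 -0.09282595]
 [ 0.09268194 -0.01959394 -0.99550296]] [0.12969863 0.4827838  0.97204608]
{'time': 0.1, 'qpos': array([-1.35112683e+00,  2.45727617e-01,  1.55883676e+00,  2.78923198e-06,
        1.33867910e+00, -1.74087478e-01]), 'dq': array([-0.00072045, -0.00129569, -0.00297974, -0.00011468, -0.00011664,
       -0.00022955]), 'joint_efforts': array([ 7.51160351e-04, -4.16911125e+01, -3.15527129e+01,  6.86183525e-02,
        3.09220701e-02, -5.41192469e-05]), 'eef_pos': array([ 0.24928593, -0.5997729 ,  0.2214959 ]), 'orientation': array([-8.25230097e-04,  9.80681680e-01,  1.95608696e-01, -1.74537826e-05]), 'contact_force': array([-0.1874211 , -0.52848742, -0.54886111]), 'torque': array([ 0.00439859,  0.01756661, -0.00062451]), 'grasp_force': 0.0, 'width': 1.0025067607448528} 0.017
```

View pics/side0.png

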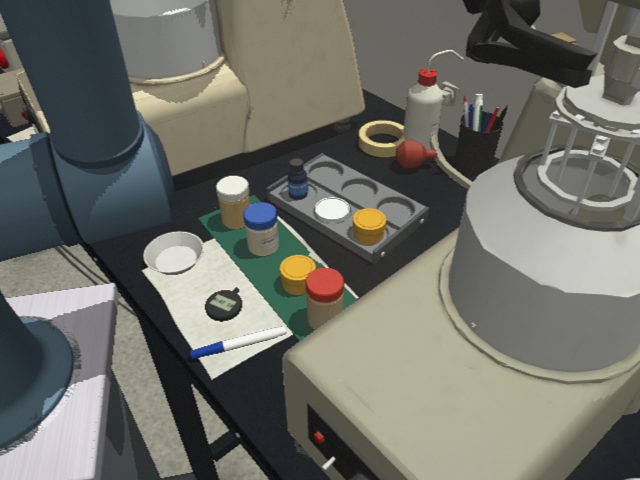

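View pics/top0.png

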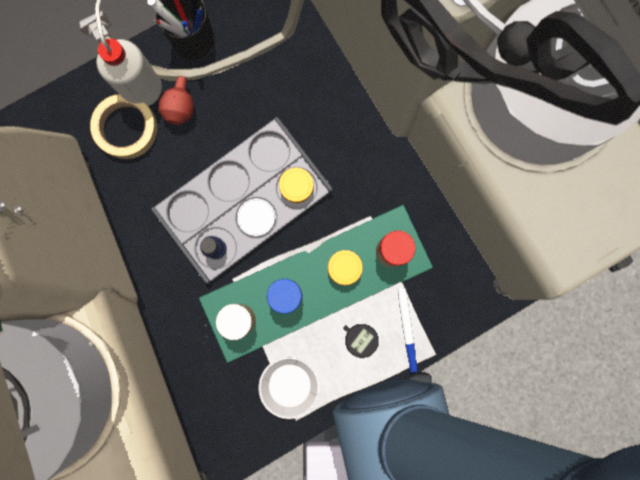

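The top view shows the front row: vial at left (212,246), dish in the middle (257,217), tin at right (297,184). So blue goes in the left well, red in the middle and white on the right. On the mat are white (235,322), blue (285,296), spare tin (345,267) and red (397,247).

```bash
cat > h.py <<'E'
import numpy as np,cv2
from cell import *
from scipy.spatial.transform import Rotation as Ro
def ray(name,px,z):
    c=camera_info(name);px=np.atleast_2d(px).astype(float)
    C=-c["R"].T@c["t"]
    d=np.c_[px,np.ones(len(px))]@np.linalg.inv(c["mtx"]).T@c["R"]
    return C[:2]+d[:,:2]*((z-C[2])/d[:,2])[:,None]
def blobs(im,lo,hi,amin=150):
    h=cv2.cvtColor(im,cv2.COLOR_RGB2HSV);m=cv2.inRange(h,np.array(lo),np.array(hi))
    n,l,s,c=cv2.connectedComponentsWithStats(m)
    return [(c[i].round(1),s[i]) for i in range(1,n) if s[i,4]>amin]
def rel(x,y,z,psi):
    """shift (mm, tool axes) and turn (deg about tool z) to reach TCP x,y,z with jaw line along world angle psi"""
    s=get_state();w,a,b,c=s["orientation"];R=Ro.from_quat([a,b,c,w]).as_matrix()
    d=R.T@(np.array([x,y,z])-s["eef_pos"])*1000
    cur=np.arctan2(R[1,1],R[0,1]); t=-np.degrees((psi-cur+np.pi/2)%np.pi-np.pi/2)
    print("tcp",s["eef_pos"].round(4),"shift",d.round(1),"wz",t.round(1),"tilt",(R[:,2]).round(3),"w",round(s["width"],3),"q",s["qpos"].round(2))
E
python3 - <<'E'
from h import *
im=grab_frame("top")
c=camera_info("top");print("cam",-c["R"].T@c["t"])
for n,lo,hi,z in [("red",(0,150,100),(6,255,255),.0775),("blue",(105,130,80),(125,255,255),.0695),("gold",(20,150,120),(35,255,255),.03),("goldrack",(20,150,120),(35,255,255),.042),("white",(0,0,200),(180,45,255),.0735),("dish",(0,0,200),(180,45,255),.026)]:
    for p,s in blobs(im,lo,hi):
        if s[4]<8000: print(n,p,s,ray("top",p,z).round(4))
g=cv2.cvtColor(im,cv2.COLOR_RGB2GRAY)
sub=g[110:290,145:340]
ci=cv2.HoughCircles(cv2.resize(sub,None,fx=3,fy=3,interpolation=cv2.INTER_CUBIC),cv2.HOUGH_GRADIENT,1,100,param1=80,param2=20,minRadius=50,maxRadius=72)
for x,y,r in ci[0]: p=(x/3+145-.33,y/3+110-.33);print("circ",np.round(p,1),r/3,ray("top",p,.028).round(4),ray("top",p,.02).round(4))
m=cv2.inRange(cv2.cvtColor(im,cv2.COLOR_RGB2HSV),(0,0,60),(180,40,190));m[:105]=0;m[290:]=0;m[:,:145]=0;m[:,340:]=0
m=cv2.morphologyEx(m,cv2.MORPH_OPEN,np.ones((3,3)))
k=max(cv2.findContours(m,0,2)[0],key=cv2.contourArea)
w=(ray("top",k[:,0],.029)*1000).astype(np.float32);print(cv2.minAreaRect(w))
E
```

```text
cam [0.39168197 0.14554502 1.01003831]
red [110.3  50.6] [ 98  39  25  23 379] [[0.7721 0.4611]]
red [177.  104.4] [159  78  33  44 553] [[0.6857 0.3561]]
red [396.9 247.8] [380 231  35  34 929] [[0.46  0.018]]
blue [283.9 295.9] [267 279  35  35 952] [[0.3882 0.1912]]
blue [411.7 358.2] [406 344  12  29 201] [[ 0.2924 -0.0024]]
white [95.5 23. ] [ 81   0  26  39 308] [[0.8187 0.4867]]
white [486.3  12.7] [470   0  35  29 258] [[ 0.836  -0.1331]]
white [537.8   9.7] [506   0  68  25 839] [[ 0.841  -0.2162]]
white [231.4  57.9] [176  34 106  42 497] [[0.7618 0.2728]]
white [130.9  55.7] [119  40  21  36 374] [[0.7655 0.4301]]
white [492.6 139. ] [465  94  77  76 290] [[ 0.6302 -0.1362]]
white [269.3 153.3] [252 137  37  33 934] [[0.6088 0.2132]]
white [249.1 165.8] [223 139  54  55 652] [[0.5892 0.2444]]
white [569.2 162.7] [543 147  57  25 156] [[ 0.5919 -0.2555]]
white [229.2 182.8] [212 167  36  33 931] [[0.5627 0.275 ]]
white [208.8 195.9] [186 169  49  53 582] [[0.5424 0.3062]]
white [276.4 203.2] [254 178  46  52 572] [[0.5305 0.2023]]
white [193.2 210.1] [175 196  32  33 476] [
[... 1417 characters left out ...]
205 230  30  31 221] [[0.4768 0.2872]]
dish [233.  321.4] [216 304  35  36 982] [[0.3484 0.2742]]
dish [101.2 360. ] [ 65 317  54 103 616] [[0.2901 0.4806]]
dish [320.3 463.4] [307 446  31  34 926] [[0.1275 0.1371]]
circ [295.8 184.2] 16.833334 [[0.5682 0.1735]] [[0.5697 0.1737]]
circ [256.2 217.2] 20.866667 [[0.5147 0.2376]] [[0.5157 0.2383]]
circ [214.5 248.5] 20.5 [[0.4645 0.3041]] [[0.4651 0.3054]]
circ [187.5 211.5] 21.233334 [[0.5245 0.3479]] [[0.5256 0.3496]]
circ [268.8 152.2] 21.133333 [[0.6212 0.2172]] [[0.6231 0.2178]]
circ [228.2 179.8] 20.133333 [[0.5759 0.283 ]] [[0.5774 0.2841]]
((545.7113037109375, 260.7703857421875), (152.4312744140625, 258.2037353515625), 36.71931457519531)
```

Run:
```python
from h import *
t=grab_frame("top");s=grab_frame("side")
print(cv2.cvtColor(t,cv2.COLOR_RGB2HSV)[267,345])
for n,lo,hi,z,pt,ps in [("red",(0,150,90),(6,255,255),.0775,(397,248),(325,284)),("blue",(105,130,60),(125,255,255),.0695,(284,296),(260,216)),("white",(0,0,170),(180,45,255),.0735,(233,321),(233,190)),("tin",(15,150,90),(35,255,255),.022,(345,267),(297,274)),("rtin",(15,150,90),(35,255,255),.04,(296,184),(369,225))]:
  for v,im,p in(("top",t,pt),("side",s,ps)):
    for q,st in blobs(im,lo,hi):
        if np.hypot(*(q-p))<12: print(n,v,q,st,ray(v,q,z).round(4))
psi=np.radians(36.6);c0=np.array([.5445,.2605]);R=np.array([[np.cos(psi),-np.sin(psi)],[np.sin(psi),np.cos(psi)]])
a=np.linspace(0,2*np.pi,60);out=[]
for v,im in(("top",t),("side",s)):
    K=camera_info(v);b=cv2.resize(im[:,:,::-1],None,fx=4,fy=4,interpolation=cv2.INTER_CUBIC)
    def pr(P): 
        P=np.array(P)@K["R"].T+K["t"];u=P@K["mtx"].T;return (((u[:,:2]/u[:,2:])+.5)*4).astype(np.int32)
    for X,z in((.0385,.028),(-.0355,.02)):
        for Y in(.082,0,-.082):
            w=np.c_[X+.0325*np.cos(a),Y+.0325*np.sin(a)]@R.T+c0
            cv2.polylines(b,[pr(np.c_[w,np.full(60,z)])],True,(0,0,255),1)
    x,y=(145,112) if v=="top" else (255,140)
    out.append(b[y*4:y*4+700,x*4:x*4+790]);cv2.imwrite(f"pics/ov_{v}.png",out[-1][:600] if v=="side" else cv2.resize(out[-1],(677,600)))
```

```text
[ 27 143 254]
red top [396.9 247.9] [380 231  35  34 928] [[0.4598 0.018 ]]
red side [324.8 284.5] [ 306  268   38   35 1047] [[0.4628 0.0182]]
blue top [283.9 295.9] [267 279  35  35 952] [[0.3882 0.1912]]
blue side [260.1 215.6] [244 202  33  28 741] [[0.3915 0.1927]]
white top [232.9 321.4] [ 215  304   36   36 1023] [[0.3505 0.2681]]
white side [231.9 185. ] [217 176  31  19 472] [[0.3531 0.2775]]
tin side [295.8 273. ] [ 280  255   36   40 1008] [[0.433 0.101]]
rtin side [368.7 225.6] [353 209  33  35 958] [[0.5656 0.1668]]
```

View pics/ov_top.png

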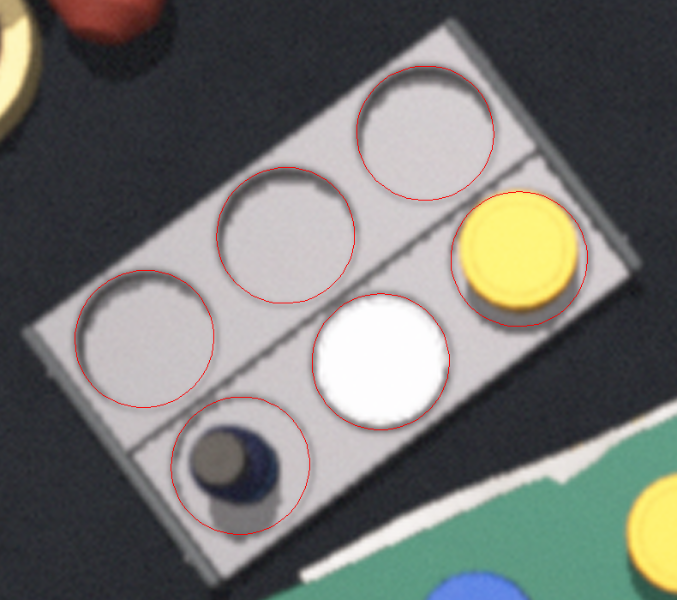

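View pics/ov_side.png

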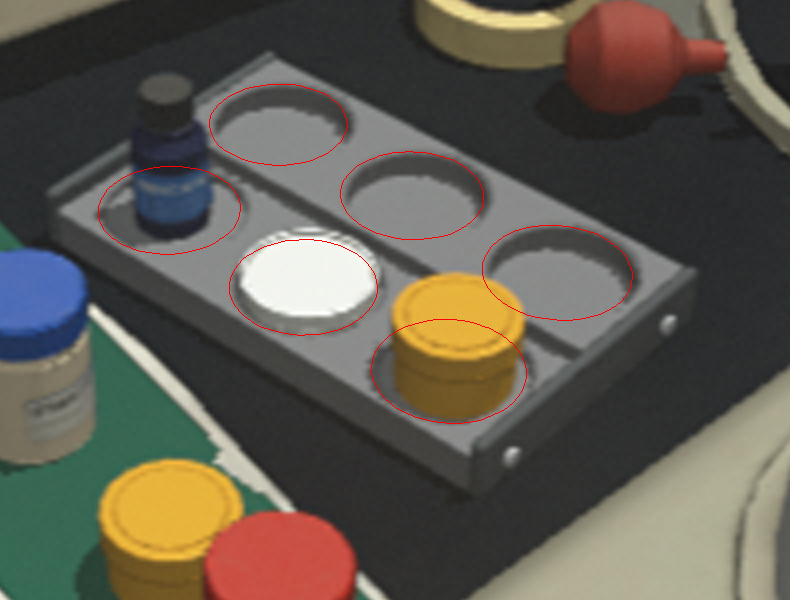

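In the top overlay the drawn rims lie on the real wells. In the side overlay they sit about 1.5 px left, which fits the calibration error, so I'll average the two cameras. Now I'll draw the arm in and up.

Call:
{"method": "servo_tool", "body": {"series": [{"tz": -30, "hand": -1}, {"tz": -30}, {"tz": -20, "ty": -30}, {"ty": -40}, {"ty": -40}, {"ty": -40}, {"ty": -40}, {"ty": -40}, {"ty": -10}, {}], "grip_force": 20}}

```text
$.series[0]: bad value
```

Call:
{"method": "servo_tool", "body": {"series": [{"tx": 30, "ty": -10}, {"tx": 30, "ty": -10}, {"tx": 30, "ty": -10}, {"tx": 30, "ty": -12}, {"tx": 30, "ty": -12}, {"tx": 30, "ty": -12}, {"tx": 30, "ty": -30}, {"tx": 30, "ty": -30}, {"tx": 30, "ty": -30}, {}]}}

```text
$.series[0]: bad value
```

Call:
{"method": "servo_tool", "body": {"series": [{"hand": -1, "tx": 0, "ty": 0, "tz": -30, "wx": 0, "wy": 0, "wz": 0}, {"hand": -1, "tx": 0, "ty": 0, "tz": -30, "wx": 0, "wy": 0, "wz": 0}, {"hand": -1, "tx": 0, "ty": -30, "tz": -20, "wx": 0, "wy": 0, "wz": 0}, {"hand": -1, "tx": 0, "ty": -40, "tz": 0, "wx": 0, "wy": 0, "wz": 0}, {"hand": -1, "tx": 0, "ty": -40, "tz": 0, "wx": 0, "wy": 0, "wz": 0}, {"hand": -1, "tx": 0, "ty": -40, "tz": 0, "wx": 0, "wy": 0, "wz": 0}, {"hand": -1, "tx": 0, "ty": -40, "tz": 0, "wx": 0, "wy": 0, "wz": 0}, {"hand": -1, "tx": 0, "ty": -40, "tz": 0, "wx": 0, "wy": 0, "wz": 0}], "grip_force": 20}}

```text
time: 1.05
eef_pos: [0.1607, -0.3863, 0.3022]
orientation: [-0.0, 0.981, 0.196, -0.0]
contact_force: [0.2, 0.1, 1.5]
width: 0.997
grasp_force: 0.0
```

Call:
{"method": "servo_tool", "body": {"series": [{"hand": -1, "tx": 30, "ty": -11, "tz": 0, "wx": 0, "wy": 0, "wz": 0}, {"hand": -1, "tx": 30, "ty": -11, "tz": 0, "wx": 0, "wy": 0, "wz": 0}, {"hand": -1, "tx": 30, "ty": -11, "tz": 0, "wx": 0, "wy": 0, "wz": 0}, {"hand": -1, "tx": 30, "ty": -11, "tz": 0, "wx": 0, "wy": 0, "wz": 0}, {"hand": -1, "tx": 30, "ty": -11, "tz": 0, "wx": 0, "wy": 0, "wz": 0}, {"hand": -1, "tx": 30, "ty": -11, "tz": 0, "wx": 0, "wy": 0, "wz": 0}, {"hand": -1, "tx": 30, "ty": -30, "tz": 0, "wx": 0, "wy": 0, "wz": 0}, {"hand": -1, "tx": 30, "ty": -30, "tz": 0, "wx": 0, "wy": 0, "wz": 0}, {"hand": -1, "tx": 30, "ty": -30, "tz": 0, "wx": 0, "wy": 0, "wz": 0}, {"hand": -1, "tx": 30, "ty": -30, "tz": 0, "wx": 0, "wy": 0, "wz": 0}]}}

```text
time: 2.05
eef_pos: [0.3671, -0.0993, 0.3026]
orientation: [0.0, 0.981, 0.195, 0.0]
contact_force: [-0.0, -0.7, 0.1]
width: 0.999
grasp_force: 0.0
```

Call:
{"method": "servo_tool", "body": {"series": [{"hand": -1, "tx": 25, "ty": -35, "tz": 0, "wx": 0, "wy": 0, "wz": 0}, {"hand": -1, "tx": 25, "ty": -35, "tz": 0, "wx": 0, "wy": 0, "wz": 0}, {"hand": -1, "tx": 0, "ty": 0, "tz": 0, "wx": 0, "wy": 0, "wz": -8.5}, {"hand": -1, "tx": 0, "ty": 0, "tz": 0, "wx": 0, "wy": 0, "wz": -8.5}, {"hand": -1, "tx": 0, "ty": 0, "tz": 0, "wx": 0, "wy": 0, "wz": -8.5}, {"hand": -1, "tx": 0, "ty": 0, "tz": 0, "wx": 0, "wy": 0, "wz": -8.5}, {"hand": -1, "tx": 0, "ty": 0, "tz": 0, "wx": 0, "wy": 0, "wz": -8.5}, {"hand": -1, "tx": 0, "ty": 0, "tz": 0, "wx": 0, "wy": 0, "wz": -8.5}, {"hand": -1, "tx": 0, "ty": 0, "tz": 0, "wx": 0, "wy": 0, "wz": -8.5}, {"hand": -1, "tx": 0, "ty": 0, "tz": 0, "wx": 0, "wy": 0, "wz": -8.5}]}}

```text
time: 3.05
eef_pos: [0.386, -0.0171, 0.3024]
orientation: [-0.0, 0.701, 0.713, 0.0]
contact_force: [-0.2, -0.4, 0.7]
width: 1.001
grasp_force: 0.0
```

Run:
```python
from h import *
rel(.4613,.0181,.16,.639)
print([ (q,ray("top",q,.028)) for q,s in blobs(grab_frame("top"),(20,110,120),(35,255,255)) if abs(q[0]-345)<15 and abs(q[1]-267)<15])
```

```text
tcp [ 0.386  -0.0171  0.3024] shift [ 34.   75.8 142.4] wz -35.7 tilt [ 0.  0. -1.] w 1.001 q [-0.34 -0.49  2.08  0.    1.55 -0.36]
[(array([344.7, 267.3]), array([[0.43285319, 0.09570728]]))]
```

Call:
{"method": "servo_tool", "body": {"series": [{"hand": -1, "tx": 0, "ty": 0, "tz": 0, "wx": 0, "wy": 0, "wz": -8.5}, {"hand": -1, "tx": 0, "ty": 0, "tz": 0, "wx": 0, "wy": 0, "wz": -8.5}, {"hand": -1, "tx": 0, "ty": 0, "tz": 0, "wx": 0, "wy": 0, "wz": -8.5}, {"hand": -1, "tx": 0, "ty": 0, "tz": 0, "wx": 0, "wy": 0, "wz": -8.5}, {"hand": -1, "tx": 0, "ty": 0, "tz": 0, "wx": 0, "wy": 0, "wz": -1.7}, {"hand": -1, "tx": -5, "ty": 30, "tz": 30, "wx": 0, "wy": 0, "wz": 0}, {"hand": -1, "tx": -5, "ty": 30, "tz": 40, "wx": 0, "wy": 0, "wz": 0}, {"hand": -1, "tx": -6, "ty": 21, "tz": 40, "wx": 0, "wy": 0, "wz": 0}, {"hand": -1, "tx": 0, "ty": 0, "tz": 32, "wx": 0, "wy": 0, "wz": 0}, {"hand": -1, "tx": 0, "ty": 0, "tz": 0, "wx": 0, "wy": 0, "wz": 0}]}}

```text
time: 4.1
eef_pos: [0.4575, 0.0187, 0.1559]
orientation: [-0.005, 0.453, 0.891, -0.001]
contact_force: [-0.0, 0.2, -0.1]
width: 0.998
grasp_force: 0.0
```

Run:
```python
from h import *
rel(.4613,.0181,.054,.639)
cv2.imwrite("pics/a.png",grab_frame("side")[:,:,::-1])
```

```text
tcp [0.4575 0.0187 0.1559] shift [ -3.5   3.4 101.8] wz -0.5 tilt [-0.01   0.002 -1.   ] w 0.998 q [-0.21 -0.14  2.09 -0.    1.21 -0.84]
```

View pics/a.png

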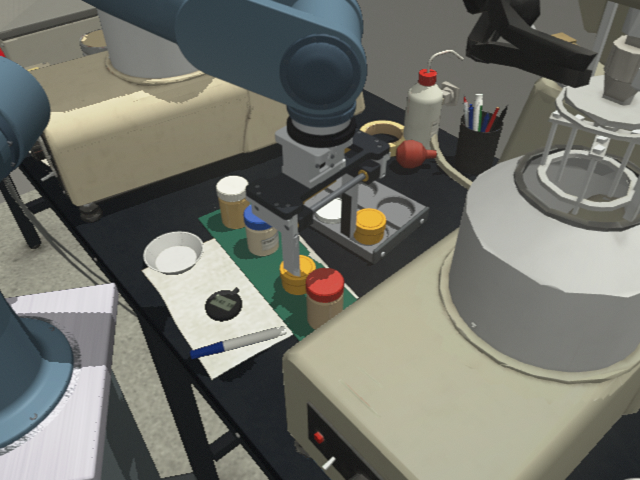

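The gripper hangs above the red jar (325,272), with fingers clear of the tin. I'll descend.

Call:
{"method": "servo_tool", "body": {"series": [{"hand": -1, "tx": 0, "ty": 0, "tz": 0, "wx": 0, "wy": 0, "wz": 0}, {"hand": -1, "tx": 0, "ty": 0, "tz": 0, "wx": 0, "wy": 0, "wz": 0}]}}

```text
time: 4.35
eef_pos: [0.4621, 0.0173, 0.1632]
orientation: [0.002, 0.453, 0.892, 0.001]
contact_force: [-0.4, 0.8, -0.2]
width: 1.002
grasp_force: 0.0
```

Run:
```python
from h import *
rel(.4613,.0181,.054,.639)
```

```text
tcp [0.4621 0.0173 0.1632] shift [  1.5  -0.6 109.2] wz -0.4 tilt [ 0.004 -0.001 -1.   ] w 1.002 q [-0.21 -0.15  2.08  0.    1.21 -0.84]
```

Call:
{"method": "servo_tool", "body": {"series": [{"hand": -1, "tx": 1, "ty": 0, "tz": 30, "wx": 0, "wy": 0, "wz": 0}, {"hand": -1, "tx": 0, "ty": 0, "tz": 30, "wx": 0, "wy": 0, "wz": 0}, {"hand": -1, "tx": 0, "ty": 0, "tz": 25, "wx": 0, "wy": 0, "wz": 0}, {"hand": -1, "tx": 0, "ty": 0, "tz": 15, "wx": 0, "wy": 0, "wz": 0}, {"hand": -1, "tx": 0, "ty": 0, "tz": 6, "wx": 0, "wy": 0, "wz": 0}, {"hand": 1, "tx": 0, "ty": 0, "tz": 0, "wx": 0, "wy": 0, "wz": 0}, {"hand": 1, "tx": 0, "ty": 0, "tz": 0, "wx": 0, "wy": 0, "wz": 0}, {"hand": 1, "tx": 0, "ty": 0, "tz": 0, "wx": 0, "wy": 0, "wz": 0}, {"hand": 1, "tx": 0, "ty": 0, "tz": 0, "wx": 0, "wy": 0, "wz": 0}, {"hand": 1, "tx": 0, "ty": 0, "tz": 0, "wx": 0, "wy": 0, "wz": 0}]}}

```text
time: 5.35
eef_pos: [0.4606, 0.0185, 0.0552]
orientation: [0.001, 0.452, 0.892, 0.0]
contact_force: [-0.7, 0.1, -0.3]
width: 0.611
grasp_force: 0.0
```

Call:
{"method": "servo_tool", "body": {"series": [{"hand": 1, "tx": 0, "ty": 0, "tz": 0, "wx": 0, "wy": 0, "wz": 0}, {"hand": 1, "tx": 0, "ty": 0, "tz": 0, "wx": 0, "wy": 0, "wz": 0}, {"hand": 1, "tx": 0, "ty": 0, "tz": 0, "wx": 0, "wy": 0, "wz": 0}]}}

```text
time: 5.65
eef_pos: [0.4605, 0.0185, 0.055]
orientation: [0.0, 0.452, 0.892, 0.0]
contact_force: [-1.2, -0.1, 2.3]
width: 0.562
grasp_force: 20.0
```

Call:
{"method": "servo_tool", "body": {"series": [{"hand": 1, "tx": 0, "ty": 0, "tz": -10, "wx": 0, "wy": 0, "wz": 0}, {"hand": 1, "tx": 0, "ty": 0, "tz": -25, "wx": 0, "wy": 0, "wz": 0}, {"hand": 1, "tx": 0, "ty": 0, "tz": -30, "wx": 0, "wy": 0, "wz": 0}, {"hand": 1, "tx": 0, "ty": 0, "tz": -30, "wx": 0, "wy": 0, "wz": 0}, {"hand": 1, "tx": 0, "ty": 10, "tz": -25, "wx": 0, "wy": 0, "wz": 0}, {"hand": 1, "tx": 9, "ty": 20, "tz": -20, "wx": 0, "wy": 0, "wz": 0}, {"hand": 1, "tx": 18, "ty": 30, "tz": 0, "wx": 0, "wy": 0, "wz": 0}, {"hand": 1, "tx": 18, "ty": 30, "tz": 0, "wx": 0, "wy": 0, "wz": 0}, {"hand": 1, "tx": 18, "ty": 30, "tz": 0, "wx": 0, "wy": 0, "wz": 0}, {"hand": 1, "tx": 18, "ty": 30, "tz": 0, "wx": 0, "wy": 0, "wz": 0}]}}

```text
time: 6.65
eef_pos: [0.5332, 0.174, 0.1947]
orientation: [-0.0, 0.452, 0.892, -0.0]
contact_force: [0.2, -0.1, -1.6]
width: 0.563
grasp_force: 20.0
```

Call:
{"method": "servo_tool", "body": {"series": [{"hand": 1, "tx": 18, "ty": 30, "tz": 0, "wx": 0, "wy": 0, "wz": 0}, {"hand": 1, "tx": 18, "ty": 30, "tz": 0, "wx": 0, "wy": 0, "wz": 0}, {"hand": 1, "tx": 16, "ty": 26, "tz": 0, "wx": 0, "wy": 0, "wz": 0}, {"hand": 1, "tx": 11, "ty": 16, "tz": 0, "wx": 0, "wy": 0, "wz": 0}, {"hand": 1, "tx": 0, "ty": 0, "tz": 30, "wx": 0, "wy": 0, "wz": 0}, {"hand": 1, "tx": 0, "ty": 0, "tz": 20, "wx": 0, "wy": 0, "wz": 0}, {"hand": 1, "tx": 0, "ty": 0, "tz": 0, "wx": 0, "wy": 0, "wz": 0}, {"hand": 1, "tx": 0, "ty": 0, "tz": 0, "wx": 0, "wy": 0, "wz": 0}, {"hand": 1, "tx": 0, "ty": 0, "tz": 0, "wx": 0, "wy": 0, "wz": 0}]}}

```text
time: 7.55
eef_pos: [0.5791, 0.2839, 0.1464]
orientation: [0.001, 0.452, 0.892, 0.001]
contact_force: [-0.6, 0.4, -1.1]
width: 0.559
grasp_force: 20.0
```

Run:
```python
from h import *
rel(.5769,.2840,.065,.639)
for n in("top","side"):
  im=grab_frame(n);cv2.imwrite(f"pics/b{n}.png",im[:,:,::-1])
```

```text
tcp [0.5791 0.2839 0.1464] shift [ 1.5 -1.9 81.4] wz -0.4 tilt [ 0.002  0.001 -1.   ] w 0.559 q [ 0.28  0.31  1.63  0.    1.2  -0.35]
```

View pics/bside.png

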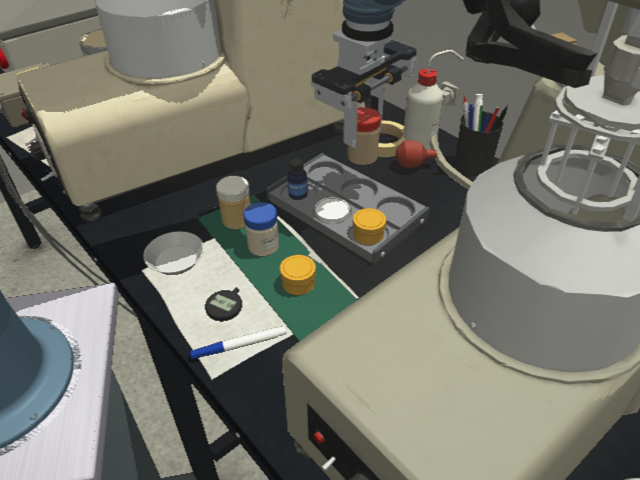

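The red jar is held above the middle back well (cap 368,122), upright. I'll check its offset in both views.

Run:
```python
from h import *
for n in("top","side"):
  for q,s in blobs(cv2.imread(f"pics/b{n}.png")[:,:,::-1],(0,150,70),(6,255,255),60): print(n,q,s,ray(n,q,.169).round(4))
```

```text
top [111.3  51.8] [ 98  39  26  26 443] [[0.733  0.4287]]
side [427.1  77. ] [419  69  18  17 237] [[0.7315 0.4058]]
side [367.7 119.4] [358 108  22  24 469] [[0.5875 0.283 ]]
side [491.6 120.4] [486 108  13  24  82] [[0.7852 0.2389]]
side [413.6 153.9] [397 143  39  21 372] [[0.6306 0.1719]]
side [318.2 437.2] [314 432  10  11  65] [[ 0.4043 -0.2496]]
```

Call:
{"method": "servo_tool", "body": {"series": [{"hand": 1, "tx": 1, "ty": -2, "tz": 20, "wx": 0, "wy": 0, "wz": 0}, {"hand": 1, "tx": 0, "ty": 0, "tz": 20, "wx": 0, "wy": 0, "wz": 0}, {"hand": 1, "tx": 0, "ty": 0, "tz": 10, "wx": 0, "wy": 0, "wz": 0}, {"hand": 1, "tx": 0, "ty": 0, "tz": 8, "wx": 0, "wy": 0, "wz": 0}, {"hand": 1, "tx": 0, "ty": 0, "tz": 8, "wx": 0, "wy": 0, "wz": 0}, {"hand": 1, "tx": 0, "ty": 0, "tz": 5, "wx": 0, "wy": 0, "wz": 0}, {"hand": 1, "tx": 0, "ty": 0, "tz": 5, "wx": 0, "wy": 0, "wz": 0}, {"hand": 1, "tx": 0, "ty": 0, "tz": 3, "wx": 0, "wy": 0, "wz": 0}, {"hand": 1, "tx": 0, "ty": 0, "tz": 0, "wx": 0, "wy": 0, "wz": 0}, {"hand": 1, "tx": 0, "ty": 0, "tz": 0, "wx": 0, "wy": 0, "wz": 0}]}}

```text
time: 8.65
eef_pos: [0.5762, 0.2835, 0.066]
orientation: [0.0, 0.452, 0.892, 0.0]
contact_force: [0.2, 0.4, -0.6]
width: 0.563
grasp_force: 20.0
```

Call:
{"method": "servo_tool", "body": {"series": [{"hand": 1, "tx": 0, "ty": 0, "tz": 1, "wx": 0, "wy": 0, "wz": 0}, {"hand": -0.5, "tx": 0, "ty": 0, "tz": 0, "wx": 0, "wy": 0, "wz": 0}, {"hand": -0.5, "tx": 0, "ty": 0, "tz": 0, "wx": 0, "wy": 0, "wz": 0}, {"hand": -0.5, "tx": 0, "ty": 0, "tz": 0, "wx": 0, "wy": 0, "wz": 0}, {"hand": -0.5, "tx": 0, "ty": 0, "tz": 0, "wx": 0, "wy": 0, "wz": 0}, {"hand": -0.5, "tx": 0, "ty": 0, "tz": -15, "wx": 0, "wy": 0, "wz": 0}, {"hand": -0.5, "tx": 0, "ty": 0, "tz": -25, "wx": 0, "wy": 0, "wz": 0}, {"hand": -1, "tx": 0, "ty": 0, "tz": -30, "wx": 0, "wy": 0, "wz": 0}, {"hand": -1, "tx": 0, "ty": 0, "tz": -30, "wx": 0, "wy": 0, "wz": 0}, {"hand": -1, "tx": 0, "ty": 0, "tz": 0, "wx": 0, "wy": 0, "wz": 0}]}}

```text
time: 9.65
eef_pos: [0.5792, 0.2844, 0.1714]
orientation: [0.004, 0.452, 0.892, 0.004]
contact_force: [1.0, -0.3, 0.0]
width: 0.969
grasp_force: 0.0
```

Run:
```python
from h import *
rel(.390,.192,.16,.639)
```

```text
tcp [0.5792 0.2844 0.1714] shift [  37.5 -207.3    9.2] wz -0.3 tilt [ 0.01   0.003 -1.   ] w 0.969 q [ 0.28  0.28  1.62  0.    1.24 -0.35]
```

Call:
{"method": "servo_tool", "body": {"series": [{"hand": -1, "tx": 3, "ty": -20, "tz": 0, "wx": 0, "wy": 0, "wz": 0}, {"hand": -1, "tx": 6, "ty": -35, "tz": 0, "wx": 0, "wy": 0, "wz": 0}, {"hand": -1, "tx": 7, "ty": -40, "tz": 0, "wx": 0, "wy": 0, "wz": 0}, {"hand": -1, "tx": 7, "ty": -40, "tz": 0, "wx": 0, "wy": 0, "wz": 0}, {"hand": -1, "tx": 7, "ty": -35, "tz": 0, "wx": 0, "wy": 0, "wz": 0}, {"hand": -1, "tx": 5, "ty": -23, "tz": 0, "wx": 0, "wy": 0, "wz": 0}, {"hand": -1, "tx": 2, "ty": -12, "tz": 0, "wx": 0, "wy": 0, "wz": 0}, {"hand": -1, "tx": 0, "ty": 0, "tz": 0, "wx": 0, "wy": 0, "wz": 0}, {"hand": -1, "tx": 0, "ty": 0, "tz": 0, "wx": 0, "wy": 0, "wz": 0}, {"hand": -1, "tx": 0, "ty": 0, "tz": 0, "wx": 0, "wy": 0, "wz": 0}]}}

```text
time: 10.65
eef_pos: [0.3895, 0.1922, 0.1648]
orientation: [0.0, 0.452, 0.892, 0.0]
contact_force: [0.3, 0.4, 0.8]
width: 0.999
grasp_force: 0.0
```

Run:
```python
from h import *
rel(.390,.192,.059,.639)
im=grab_frame("top")
cv2.imwrite("pics/c.png",im[:,:,::-1])
for q,s in blobs(im,(0,150,70),(6,255,255)): print(q,s,ray("top",q,.0875).round(4))
```

```text
tcp [0.3895 0.1922 0.1648] shift [ -0.4   0.3 105.8] wz -0.3 tilt [ 0.  0. -1.] w 0.999 q [ 0.2  -0.22  2.14  0.    1.22 -0.44]
[111.3  51.8] [ 98  39  26  26 443] [[0.7661 0.4561]]
[177.7 106. ] [159  78  34  46 631] [[0.68   0.3527]]
[222.6 172.4] [205 155  36  35 960] [[0.5762 0.2832]]
```

View pics/c.png

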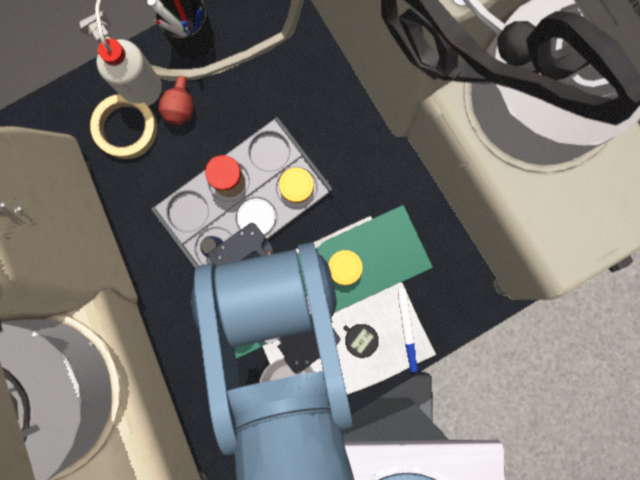

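Red stands in the middle back well (222.6,172.4), about 1 mm off centre. Next is blue.

Call:
{"method": "servo_tool", "body": {"series": [{"hand": -1, "tx": 0, "ty": 0, "tz": 30, "wx": 0, "wy": 0, "wz": 0}, {"hand": -1, "tx": 0, "ty": 0, "tz": 30, "wx": 0, "wy": 0, "wz": 0}, {"hand": -1, "tx": 0, "ty": 0, "tz": 25, "wx": 0, "wy": 0, "wz": 0}, {"hand": -1, "tx": 0, "ty": 0, "tz": 15, "wx": 0, "wy": 0, "wz": 0}, {"hand": -1, "tx": 0, "ty": 0, "tz": 6, "wx": 0, "wy": 0, "wz": 0}, {"hand": 1, "tx": 0, "ty": 0, "tz": 0, "wx": 0, "wy": 0, "wz": 0}, {"hand": 1, "tx": 0, "ty": 0, "tz": 0, "wx": 0, "wy": 0, "wz": 0}, {"hand": 1, "tx": 0, "ty": 0, "tz": 0, "wx": 0, "wy": 0, "wz": 0}, {"hand": 1, "tx": 0, "ty": 0, "tz": 0, "wx": 0, "wy": 0, "wz": 0}, {"hand": 1, "tx": 0, "ty": 0, "tz": 0, "wx": 0, "wy": 0, "wz": 0}]}}

```text
time: 11.7
eef_pos: [0.3893, 0.192, 0.0592]
orientation: [0.0, 0.452, 0.892, 0.0]
contact_force: [0.3, -0.6, -1.4]
width: 0.611
grasp_force: 0.0
```

Call:
{"method": "servo_tool", "body": {"series": [{"hand": 1, "tx": 0, "ty": 0, "tz": 0, "wx": 0, "wy": 0, "wz": 0}, {"hand": 1, "tx": 0, "ty": 0, "tz": 0, "wx": 0, "wy": 0, "wz": 0}, {"hand": 1, "tx": 0, "ty": 0, "tz": 0, "wx": 0, "wy": 0, "wz": 0}]}}

```text
time: 12.0
eef_pos: [0.3891, 0.192, 0.0591]
orientation: [0.0, 0.452, 0.892, 0.0]
contact_force: [-0.2, 0.1, 2.9]
width: 0.563
grasp_force: 20.0
```

Call:
{"method": "servo_tool", "body": {"series": [{"hand": 1, "tx": 0, "ty": 0, "tz": -10, "wx": 0, "wy": 0, "wz": 0}, {"hand": 1, "tx": 0, "ty": 0, "tz": -25, "wx": 0, "wy": 0, "wz": 0}, {"hand": 1, "tx": 0, "ty": 0, "tz": -30, "wx": 0, "wy": 0, "wz": 0}, {"hand": 1, "tx": 0, "ty": 0, "tz": -30, "wx": 0, "wy": 0, "wz": 0}, {"hand": 1, "tx": 2, "ty": 10, "tz": -20, "wx": 0, "wy": 0, "wz": 0}, {"hand": 1, "tx": 4, "ty": 20, "tz": -10, "wx": 0, "wy": 0, "wz": 0}, {"hand": 1, "tx": 7, "ty": 30, "tz": 0, "wx": 0, "wy": 0, "wz": 0}, {"hand": 1, "tx": 7, "ty": 35, "tz": 0, "wx": 0, "wy": 0, "wz": 0}, {"hand": 1, "tx": 7, "ty": 35, "tz": 0, "wx": 0, "wy": 0, "wz": 0}, {"hand": 1, "tx": 7, "ty": 35, "tz": 0, "wx": 0, "wy": 0, "wz": 0}]}}

```text
time: 13.0
eef_pos: [0.5023, 0.3179, 0.1837]
orientation: [-0.0, 0.452, 0.892, -0.0]
contact_force: [0.6, -0.7, -0.4]
width: 0.566
grasp_force: 20.0
```

Call:
{"method": "servo_tool", "body": {"series": [{"hand": 1, "tx": 7, "ty": 25, "tz": 0, "wx": 0, "wy": 0, "wz": 0}, {"hand": 1, "tx": 3, "ty": 16, "tz": 0, "wx": 0, "wy": 0, "wz": 0}, {"hand": 1, "tx": 0, "ty": 0, "tz": 20, "wx": 0, "wy": 0, "wz": 0}, {"hand": 1, "tx": 0, "ty": 0, "tz": 20, "wx": 0, "wy": 0, "wz": 0}, {"hand": 1, "tx": 0, "ty": 0, "tz": 10, "wx": 0, "wy": 0, "wz": 0}, {"hand": 1, "tx": 0, "ty": 0, "tz": 0, "wx": 0, "wy": 0, "wz": 0}, {"hand": 1, "tx": 0, "ty": 0, "tz": 0, "wx": 0, "wy": 0, "wz": 0}, {"hand": 1, "tx": 0, "ty": 0, "tz": 0, "wx": 0, "wy": 0, "wz": 0}]}}

```text
time: 13.8
eef_pos: [0.5296, 0.3495, 0.1351]
orientation: [0.001, 0.452, 0.892, 0.001]
contact_force: [0.1, 0.9, -1.7]
width: 0.557
grasp_force: 20.0
```

Run:
```python
from h import *
rel(.528,.3498,.069,.639)
```

```text
tcp [0.5296 0.3495 0.1351] shift [ 1.2 -1.3 66.1] wz -0.4 tilt [ 0.002  0.001 -1.   ] w 0.557 q [ 0.4   0.3   1.66  0.    1.18 -0.23]
```

Call:
{"method": "servo_tool", "body": {"series": [{"hand": 1, "tx": 1, "ty": -1, "tz": 20, "wx": 0, "wy": 0, "wz": 0}, {"hand": 1, "tx": 0, "ty": 0, "tz": 15, "wx": 0, "wy": 0, "wz": 0}, {"hand": 1, "tx": 0, "ty": 0, "tz": 10, "wx": 0, "wy": 0, "wz": 0}, {"hand": 1, "tx": 0, "ty": 0, "tz": 8, "wx": 0, "wy": 0, "wz": 0}, {"hand": 1, "tx": 0, "ty": 0, "tz": 5, "wx": 0, "wy": 0, "wz": 0}, {"hand": 1, "tx": 0, "ty": 0, "tz": 5, "wx": 0, "wy": 0, "wz": 0}, {"hand": 1, "tx": 0, "ty": 0, "tz": 2, "wx": 0, "wy": 0, "wz": 0}, {"hand": 1, "tx": 0, "ty": 0, "tz": 0, "wx": 0, "wy": 0, "wz": 0}, {"hand": 1, "tx": 0, "ty": 0, "tz": 0, "wx": 0, "wy": 0, "wz": 0}]}}

```text
time: 14.7
eef_pos: [0.5279, 0.3497, 0.0691]
orientation: [0.0, 0.452, 0.892, 0.0]
contact_force: [0.2, -0.4, 0.4]
width: 0.561
grasp_force: 20.0
```

Call:
{"method": "servo_tool", "body": {"series": [{"hand": -0.35, "tx": 0, "ty": 0, "tz": 0, "wx": 0, "wy": 0, "wz": 0}, {"hand": -0.35, "tx": 0, "ty": 0, "tz": 0, "wx": 0, "wy": 0, "wz": 0}, {"hand": -0.35, "tx": 0, "ty": 0, "tz": 0, "wx": 0, "wy": 0, "wz": 0}, {"hand": -0.35, "tx": 0, "ty": 0, "tz": 0, "wx": 0, "wy": 0, "wz": 0}, {"hand": -0.35, "tx": 0, "ty": 0, "tz": -15, "wx": 0, "wy": 0, "wz": 0}, {"hand": -0.35, "tx": 0, "ty": 0, "tz": -25, "wx": 0, "wy": 0, "wz": 0}, {"hand": -0.35, "tx": 0, "ty": 0, "tz": -30, "wx": 0, "wy": 0, "wz": 0}, {"hand": -1, "tx": 0, "ty": 0, "tz": -30, "wx": 0, "wy": 0, "wz": 0}, {"hand": -1, "tx": 0, "ty": 0, "tz": 0, "wx": 0, "wy": 0, "wz": 0}, {"hand": -1, "tx": 0, "ty": 0, "tz": 0, "wx": 0, "wy": 0, "wz": 0}]}}

```text
time: 15.7
eef_pos: [0.5279, 0.3497, 0.1699]
orientation: [0.001, 0.452, 0.892, 0.001]
contact_force: [0.2, -0.1, -0.1]
width: 0.892
grasp_force: 0.0
```

Run:
```python
from h import *
rel(.3515,.269,.165,.639)
```

```text
tcp [0.5279 0.3497 0.1699] shift [  39.3 -190.     4.5] wz -0.3 tilt [ 0.002  0.001 -1.   ] w 0.892 q [ 0.41  0.25  1.65 -0.    1.24 -0.23]
```

Call:
{"method": "servo_tool", "body": {"series": [{"hand": -1, "tx": 4, "ty": -20, "tz": 0, "wx": 0, "wy": 0, "wz": 0}, {"hand": -1, "tx": 7, "ty": -35, "tz": 0, "wx": 0, "wy": 0, "wz": 0}, {"hand": -1, "tx": 8, "ty": -40, "tz": 0, "wx": 0, "wy": 0, "wz": 0}, {"hand": -1, "tx": 8, "ty": -40, "tz": 0, "wx": 0, "wy": 0, "wz": 0}, {"hand": -1, "tx": 7, "ty": -30, "tz": 0, "wx": 0, "wy": 0, "wz": 0}, {"hand": -1, "tx": 4, "ty": -18, "tz": 0, "wx": 0, "wy": 0, "wz": 0}, {"hand": -1, "tx": 1, "ty": -7, "tz": 0, "wx": 0, "wy": 0, "wz": 0}, {"hand": -1, "tx": 0, "ty": 0, "tz": 0, "wx": 0, "wy": 0, "wz": 0}, {"hand": -1, "tx": 0, "ty": 0, "tz": 0, "wx": 0, "wy": 0, "wz": 0}, {"hand": -1, "tx": 0, "ty": 0, "tz": 0, "wx": 0, "wy": 0, "wz": 0}]}}

```text
time: 16.7
eef_pos: [0.352, 0.2688, 0.1686]
orientation: [-0.0, 0.452, 0.892, -0.0]
contact_force: [0.4, -0.8, 0.3]
width: 0.999
grasp_force: 0.0
```

Run:
```python
from h import *
rel(.3515,.269,.063,.639)
im=grab_frame("top")
for q,s in blobs(im,(105,130,60),(125,255,255)): print(q,s,ray("top",q,.0795).round(4))
cv2.imwrite("pics/d.png",grab_frame("side")[:,:,::-1])
```

```text
tcp [0.352  0.2688 0.1686] shift [  0.5  -0.2 105.6] wz -0.4 tilt [-0. -0. -1.] w 0.999 q [ 0.4  -0.2   2.12  0.    1.23 -0.24]
[179.6 204.9] [163 188  35  35 946] [[0.5278 0.3495]]
[411.7 358.3] [406 344  12  29 202] [[ 0.2933 -0.0009]]
```

View pics/d.png

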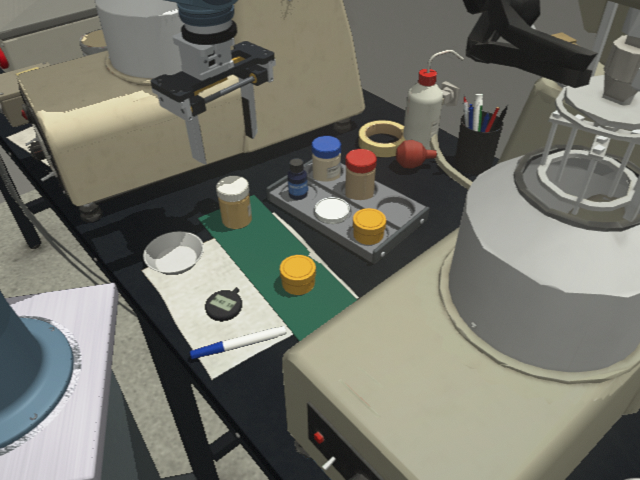

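Blue and red stand in their wells (327,147 and 361,160) with the vial upright, and the gripper is over white (233,188).

Call:
{"method": "servo_tool", "body": {"series": [{"hand": -1, "tx": 0, "ty": 0, "tz": 30, "wx": 0, "wy": 0, "wz": 0}, {"hand": -1, "tx": 0, "ty": 0, "tz": 30, "wx": 0, "wy": 0, "wz": 0}, {"hand": -1, "tx": 0, "ty": 0, "tz": 25, "wx": 0, "wy": 0, "wz": 0}, {"hand": -1, "tx": 0, "ty": 0, "tz": 15, "wx": 0, "wy": 0, "wz": 0}, {"hand": -1, "tx": 0, "ty": 0, "tz": 5.5, "wx": 0, "wy": 0, "wz": 0}, {"hand": 1, "tx": 0, "ty": 0, "tz": 0, "wx": 0, "wy": 0, "wz": 0}, {"hand": 1, "tx": 0, "ty": 0, "tz": 0, "wx": 0, "wy": 0, "wz": 0}, {"hand": 1, "tx": 0, "ty": 0, "tz": 0, "wx": 0, "wy": 0, "wz": 0}, {"hand": 1, "tx": 0, "ty": 0, "tz": 0, "wx": 0, "wy": 0, "wz": 0}, {"hand": 1, "tx": 0, "ty": 0, "tz": 0, "wx": 0, "wy": 0, "wz": 0}]}}

```text
time: 17.8
eef_pos: [0.3516, 0.2687, 0.0637]
orientation: [0.0, 0.452, 0.892, 0.0]
contact_force: [0.8, -0.6, 0.1]
width: 0.608
grasp_force: 0.0
```

Call:
{"method": "servo_tool", "body": {"series": [{"hand": 1, "tx": 0, "ty": 0, "tz": 0, "wx": 0, "wy": 0, "wz": 0}, {"hand": 1, "tx": 0, "ty": 0, "tz": 0, "wx": 0, "wy": 0, "wz": 0}, {"hand": 1, "tx": 0, "ty": 0, "tz": 0, "wx": 0, "wy": 0, "wz": 0}]}}

```text
time: 18.1
eef_pos: [0.3515, 0.2687, 0.0635]
orientation: [0.0, 0.452, 0.892, 0.0]
contact_force: [-1.0, -1.2, 2.9]
width: 0.563
grasp_force: 20.0
```

Call:
{"method": "servo_tool", "body": {"series": [{"hand": 1, "tx": 0, "ty": 0, "tz": -10, "wx": 0, "wy": 0, "wz": 0}, {"hand": 1, "tx": 0, "ty": 0, "tz": -25, "wx": 0, "wy": 0, "wz": 0}, {"hand": 1, "tx": 0, "ty": 0, "tz": -30, "wx": 0, "wy": 0, "wz": 0}, {"hand": 1, "tx": 0, "ty": 0, "tz": -30, "wx": 0, "wy": 0, "wz": 0}, {"hand": 1, "tx": -10, "ty": 10, "tz": -20, "wx": 0, "wy": 0, "wz": 0}, {"hand": 1, "tx": -20, "ty": 20, "tz": 0, "wx": 0, "wy": 0, "wz": 0}, {"hand": 1, "tx": -30, "ty": 25, "tz": 0, "wx": 0, "wy": 0, "wz": 0}, {"hand": 1, "tx": -30, "ty": 25, "tz": 0, "wx": 0, "wy": 0, "wz": 0}, {"hand": 1, "tx": -30, "ty": 25, "tz": 0, "wx": 0, "wy": 0, "wz": 0}, {"hand": 1, "tx": -30, "ty": 25, "tz": 0, "wx": 0, "wy": 0, "wz": 0}]}}

```text
time: 19.1
eef_pos: [0.5459, 0.2239, 0.1782]
orientation: [-0.0, 0.452, 0.892, -0.0]
contact_force: [-0.1, 0.8, -1.1]
width: 0.562
grasp_force: 20.0
```

Call:
{"method": "servo_tool", "body": {"series": [{"hand": 1, "tx": -25, "ty": 22, "tz": 5, "wx": 0, "wy": 0, "wz": 0}, {"hand": 1, "tx": -17, "ty": 20, "tz": 10, "wx": 0, "wy": 0, "wz": 0}, {"hand": 1, "tx": -12, "ty": 18, "tz": 10, "wx": 0, "wy": 0, "wz": 0}, {"hand": 1, "tx": 0, "ty": 0, "tz": 10, "wx": 0, "wy": 0, "wz": 0}, {"hand": 1, "tx": 0, "ty": 0, "tz": 0, "wx": 0, "wy": 0, "wz": 0}, {"hand": 1, "tx": 0, "ty": 0, "tz": 0, "wx": 0, "wy": 0, "wz": 0}, {"hand": 1, "tx": 0, "ty": 0, "tz": 0, "wx": 0, "wy": 0, "wz": 0}, {"hand": 1, "tx": 0, "ty": 0, "tz": 0, "wx": 0, "wy": 0, "wz": 0}]}}

```text
time: 19.9
eef_pos: [0.6248, 0.2168, 0.1442]
orientation: [0.0, 0.452, 0.892, 0.0]
contact_force: [0.4, 0.2, -1.3]
width: 0.558
grasp_force: 20.0
```

Run:
```python
from h import *
rel(.6258,.2182,.0735,.639)
```

```text
tcp [0.6248 0.2168 0.1442] shift [ 0.6  1.5 70.7] wz -0.3 tilt [ 0.001  0.    -1.   ] w 0.558 q [ 0.16  0.34  1.58  0.    1.21 -0.47]
```

Call:
{"method": "servo_tool", "body": {"series": [{"hand": 1, "tx": 0.5, "ty": 1, "tz": 20, "wx": 0, "wy": 0, "wz": 0}, {"hand": 1, "tx": 0, "ty": 0, "tz": 18, "wx": 0, "wy": 0, "wz": 0}, {"hand": 1, "tx": 0, "ty": 0, "tz": 10, "wx": 0, "wy": 0, "wz": 0}, {"hand": 1, "tx": 0, "ty": 0, "tz": 8, "wx": 0, "wy": 0, "wz": 0}, {"hand": 1, "tx": 0, "ty": 0, "tz": 6, "wx": 0, "wy": 0, "wz": 0}, {"hand": 1, "tx": 0, "ty": 0, "tz": 5, "wx": 0, "wy": 0, "wz": 0}, {"hand": 1, "tx": 0, "ty": 0, "tz": 3, "wx": 0, "wy": 0, "wz": 0}, {"hand": 1, "tx": 0, "ty": 0, "tz": 0, "wx": 0, "wy": 0, "wz": 0}, {"hand": 1, "tx": 0, "ty": 0, "tz": 0, "wx": 0, "wy": 0, "wz": 0}]}}

```text
time: 20.8
eef_pos: [0.626, 0.2175, 0.0736]
orientation: [0.0, 0.452, 0.892, 0.0]
contact_force: [-0.1, -0.3, 0.2]
width: 0.555
grasp_force: 20.0
```

Call:
{"method": "servo_tool", "body": {"series": [{"hand": -0.4, "tx": 0, "ty": 0, "tz": 0, "wx": 0, "wy": 0, "wz": 0}, {"hand": -0.4, "tx": 0, "ty": 0, "tz": 0, "wx": 0, "wy": 0, "wz": 0}, {"hand": -0.4, "tx": 0, "ty": 0, "tz": 0, "wx": 0, "wy": 0, "wz": 0}, {"hand": -0.4, "tx": 0, "ty": 0, "tz": 0, "wx": 0, "wy": 0, "wz": 0}, {"hand": -0.4, "tx": 0, "ty": 0, "tz": -15, "wx": 0, "wy": 0, "wz": 0}, {"hand": -0.4, "tx": 0, "ty": 0, "tz": -25, "wx": 0, "wy": 0, "wz": 0}, {"hand": -0.4, "tx": 0, "ty": 0, "tz": -30, "wx": 0, "wy": 0, "wz": 0}, {"hand": -1, "tx": 0, "ty": 0, "tz": -20, "wx": 0, "wy": 0, "wz": 0}, {"hand": -1, "tx": 0, "ty": -30, "tz": 0, "wx": 0, "wy": 0, "wz": 0}, {"hand": -1, "tx": 0, "ty": -40, "tz": 0, "wx": 0, "wy": 0, "wz": 0}]}}

```text
time: 21.8
eef_pos: [0.5702, 0.1762, 0.1658]
orientation: [0.002, 0.451, 0.892, 0.001]
contact_force: [-0.7, -0.2, -0.5]
width: 0.918
grasp_force: 0.0
```

Call:
{"method": "servo_tool", "body": {"series": [{"hand": -1, "tx": 0, "ty": -40, "tz": 0, "wx": 0, "wy": 0, "wz": 0}, {"hand": -1, "tx": 0, "ty": -40, "tz": 0, "wx": 0, "wy": 0, "wz": 0}, {"hand": -1, "tx": 0, "ty": -40, "tz": 0, "wx": 0, "wy": 0, "wz": 0}, {"hand": -1, "tx": 0, "ty": -40, "tz": 0, "wx": 0, "wy": 0, "wz": 0}, {"hand": -1, "tx": 0, "ty": 0, "tz": 0, "wx": 0, "wy": 0, "wz": 0}, {"hand": -1, "tx": 0, "ty": 0, "tz": 0, "wx": 0, "wy": 0, "wz": 0}]}}

```text
time: 22.4
eef_pos: [0.4406, 0.0812, 0.1645]
orientation: [0.001, 0.452, 0.892, 0.001]
contact_force: [0.5, -0.0, -0.9]
width: 0.999
grasp_force: 0.0
```

Run:
```python
from h import *
t=grab_frame("top");s=grab_frame("side")
for q,st in blobs(t,(20,110,120),(35,255,255)):
    if 280<q[0]<360 and 170<q[1]<280: print("top",q,st,ray("top",q,.036),ray("top",q,.046))
for q,st in blobs(s,(15,150,90),(35,255,255)):print("side",q,st,ray("side",q,.022),ray("side",q,.032))
for q,st in blobs(t,(0,0,190),(180,45,255)):
    if 250<q[0]<285 and 125<q[1]<165: print("white",q,st,ray("top",q,.0835))
rel(.434,.097,.16,.639)
cv2.imwrite("pics/e.png",t[:,:,::-1]);cv2.imwrite("pics/es.png",s[:,:,::-1])
```

```text
top [295.7 184.2] [279 168  34  34 908] [[0.56673444 0.17348849]] [[0.56493726 0.17320161]]
side [368.8 225.4] [353 208  33  36 972] [[0.57187435 0.18691504]] [[0.56856785 0.17599706]]
side [297.7 274. ] [ 280  255   36   40 1146] [[0.43557336 0.09830766]] [[0.43442137 0.08879029]]
white [262.  150.7] [ 228  121   73   74 1877] [[0.61056258 0.22366528]]
tcp [0.4415 0.0816 0.1643] shift [16.8  3.1  4.3] wz -0.3 tilt [ 0.002 -0.    -1.   ] w 0.997 q [-0.07 -0.18  2.11  0.    1.22 -0.7 ]
```

View pics/e.png

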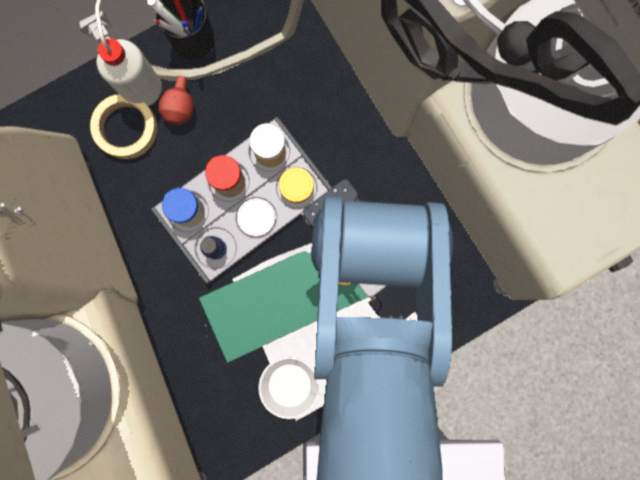

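View pics/es.png

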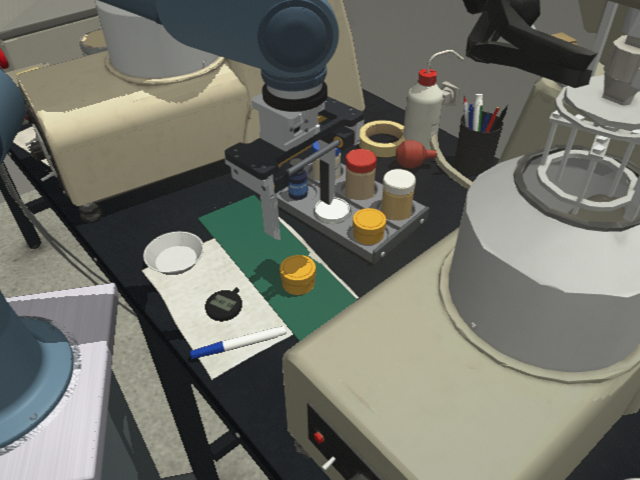

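White, red and blue now stand in the back row (268,140), (225,172) and (181,206), and the front row is untouched. For the tin I'll turn the jaws along the rack's y, clear of the white jar.

Call:
{"method": "servo_tool", "body": {"series": [{"hand": -1, "tx": 0, "ty": 0, "tz": 0, "wx": 0, "wy": 0, "wz": 8.5}, {"hand": -1, "tx": 0, "ty": 0, "tz": 0, "wx": 0, "wy": 0, "wz": 8.5}, {"hand": -1, "tx": 0, "ty": 0, "tz": 0, "wx": 0, "wy": 0, "wz": 8.5}, {"hand": -1, "tx": 0, "ty": 0, "tz": 0, "wx": 0, "wy": 0, "wz": 8.5}, {"hand": -1, "tx": 0, "ty": 0, "tz": 0, "wx": 0, "wy": 0, "wz": 8.5}, {"hand": -1, "tx": 0, "ty": 0, "tz": 0, "wx": 0, "wy": 0, "wz": 8.5}, {"hand": -1, "tx": 0, "ty": 0, "tz": 0, "wx": 0, "wy": 0, "wz": 8.5}, {"hand": -1, "tx": 0, "ty": 0, "tz": 0, "wx": 0, "wy": 0, "wz": 8.5}, {"hand": -1, "tx": 0, "ty": 0, "tz": 0, "wx": 0, "wy": 0, "wz": 8.5}, {"hand": -1, "tx": 0, "ty": 0, "tz": 0, "wx": 0, "wy": 0, "wz": 8.5}]}}

```text
time: 23.5
eef_pos: [0.4413, 0.082, 0.1636]
orientation: [0.0, 0.937, 0.35, 0.0]
contact_force: [0.6, -0.2, -0.1]
width: 1.0
grasp_force: 0.0
```

Call:
{"method": "servo_tool", "body": {"series": [{"hand": -1, "tx": 4, "ty": -17, "tz": 0, "wx": 0, "wy": 0, "wz": 4.5}, {"hand": -1, "tx": 0, "ty": 0, "tz": 0, "wx": 0, "wy": 0, "wz": 0}, {"hand": -1, "tx": 0, "ty": 0, "tz": 0, "wx": 0, "wy": 0, "wz": 0}, {"hand": -1, "tx": 0, "ty": 0, "tz": 0, "wx": 0, "wy": 0, "wz": 0}]}}

```text
time: 23.9
eef_pos: [0.4326, 0.0967, 0.1633]
orientation: [0.0, 0.949, 0.316, 0.0]
contact_force: [-0.2, 0.3, 0.4]
width: 1.002
grasp_force: 0.0
```

Run:
```python
from h import *
rel(.434,.097,.031,.639+np.pi/2)
```

```text
tcp [0.4326 0.0967 0.1633] shift [  1.3   0.6 132.3] wz 0.2 tilt [ 0. -0. -1.] w 1.002 q [-0.04 -0.2   2.12 -0.    1.22  0.89]
```

Call:
{"method": "servo_tool", "body": {"series": [{"hand": -1, "tx": 1, "ty": 0.5, "tz": 30, "wx": 0, "wy": 0, "wz": 0}, {"hand": -1, "tx": 0, "ty": 0, "tz": 35, "wx": 0, "wy": 0, "wz": 0}, {"hand": -1, "tx": 0, "ty": 0, "tz": 30, "wx": 0, "wy": 0, "wz": 0}, {"hand": -1, "tx": 0, "ty": 0, "tz": 20, "wx": 0, "wy": 0, "wz": 0}, {"hand": -1, "tx": 0, "ty": 0, "tz": 12, "wx": 0, "wy": 0, "wz": 0}, {"hand": -1, "tx": 0, "ty": 0, "tz": 5, "wx": 0, "wy": 0, "wz": 0}, {"hand": 1, "tx": 0, "ty": 0, "tz": 0, "wx": 0, "wy": 0, "wz": 0}, {"hand": 1, "tx": 0, "ty": 0, "tz": 0, "wx": 0, "wy": 0, "wz": 0}, {"hand": 1, "tx": 0, "ty": 0, "tz": 0, "wx": 0, "wy": 0, "wz": 0}, {"hand": 1, "tx": 0, "ty": 0, "tz": 0, "wx": 0, "wy": 0, "wz": 0}]}}

```text
time: 24.9
eef_pos: [0.4338, 0.097, 0.032]
orientation: [0.0, 0.949, 0.315, 0.001]
contact_force: [-0.4, 1.0, 0.5]
width: 0.695
grasp_force: 0.0
```

Call:
{"method": "servo_tool", "body": {"series": [{"hand": 1, "tx": 0, "ty": 0, "tz": 0, "wx": 0, "wy": 0, "wz": 0}, {"hand": 1, "tx": 0, "ty": 0, "tz": 0, "wx": 0, "wy": 0, "wz": 0}, {"hand": 1, "tx": 0, "ty": 0, "tz": 0, "wx": 0, "wy": 0, "wz": 0}, {"hand": 1, "tx": 0, "ty": 0, "tz": 0, "wx": 0, "wy": 0, "wz": 0}]}}

```text
time: 25.3
eef_pos: [0.4336, 0.0969, 0.0317]
orientation: [0.0, 0.949, 0.315, 0.0]
contact_force: [-0.7, -1.1, 4.7]
width: 0.58
grasp_force: 20.0
```

Call:
{"method": "servo_tool", "body": {"series": [{"hand": 1, "tx": 0, "ty": 0, "tz": -10, "wx": 0, "wy": 0, "wz": 0}, {"hand": 1, "tx": 0, "ty": 0, "tz": -25, "wx": 0, "wy": 0, "wz": 0}, {"hand": 1, "tx": 0, "ty": 0, "tz": -35, "wx": 0, "wy": 0, "wz": 0}, {"hand": 1, "tx": 0, "ty": 0, "tz": -35, "wx": 0, "wy": 0, "wz": 0}, {"hand": 1, "tx": 10, "ty": 2, "tz": -15, "wx": 0, "wy": 0, "wz": 0}, {"hand": 1, "tx": 30, "ty": 3, "tz": 0, "wx": 0, "wy": 0, "wz": 0}, {"hand": 1, "tx": 35, "ty": 4, "tz": 0, "wx": 0, "wy": 0, "wz": 0}, {"hand": 1, "tx": 35, "ty": 4, "tz": 0, "wx": 0, "wy": 0, "wz": 0}, {"hand": 1, "tx": 30, "ty": 3, "tz": 0, "wx": 0, "wy": 0, "wz": 0}, {"hand": 1, "tx": 12, "ty": 1, "tz": 0, "wx": 0, "wy": 0, "wz": 0}]}}

```text
time: 26.3
eef_pos: [0.5662, 0.1754, 0.1511]
orientation: [-0.0, 0.949, 0.316, -0.0]
contact_force: [-0.4, 0.3, -0.3]
width: 0.576
grasp_force: 20.0
```

Call:
{"method": "servo_tool", "body": {"series": [{"hand": 1, "tx": 0, "ty": 0, "tz": 20, "wx": 0, "wy": 0, "wz": 0}, {"hand": 1, "tx": 0, "ty": 0, "tz": 15, "wx": 0, "wy": 0, "wz": 0}, {"hand": 1, "tx": 0, "ty": 0, "tz": 10, "wx": 0, "wy": 0, "wz": 0}, {"hand": 1, "tx": 0, "ty": 0, "tz": 0, "wx": 0, "wy": 0, "wz": 0}, {"hand": 1, "tx": 0, "ty": 0, "tz": 0, "wx": 0, "wy": 0, "wz": 0}, {"hand": 1, "tx": 0, "ty": 0, "tz": 0, "wx": 0, "wy": 0, "wz": 0}]}}

```text
time: 26.9
eef_pos: [0.5655, 0.1743, 0.1071]
orientation: [0.0, 0.949, 0.315, 0.001]
contact_force: [0.7, -0.4, 0.0]
width: 0.581
grasp_force: 20.0
```

Run:
```python
from h import *
rel(.5664,.174,.078,.639+np.pi/2)
s=grab_frame("side");cv2.imwrite("pics/f.png",cv2.resize(s[140:300,270:470,::-1],None,fx=3,fy=3))
```

```text
tcp [0.5655 0.1743 0.1071] shift [ 0.5  0.8 29.1] wz 0.1 tilt [ 0.001  0.    -1.   ] w 0.581 q [0.11 0.24 1.79 0.   1.11 1.04]
```

View pics/f.png

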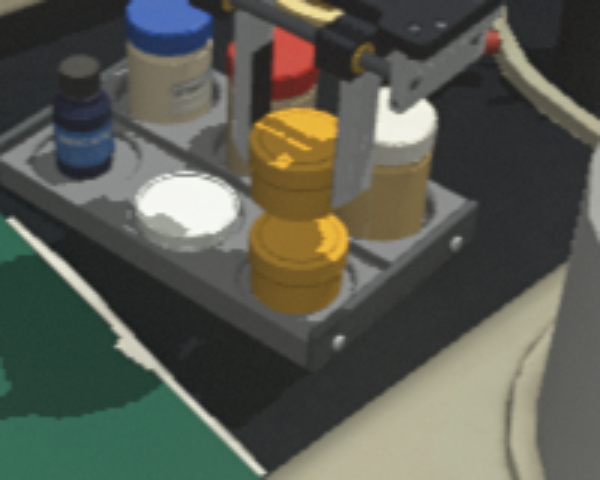

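The held tin (297,160) hangs squarely over the rack tin (299,255), so I'll lower it.

Call:
{"method": "servo_tool", "body": {"series": [{"hand": 1, "tx": 0.5, "ty": 0.5, "tz": 12, "wx": 0, "wy": 0, "wz": 0}, {"hand": 1, "tx": 0, "ty": 0, "tz": 8, "wx": 0, "wy": 0, "wz": 0}, {"hand": 1, "tx": 0, "ty": 0, "tz": 5, "wx": 0, "wy": 0, "wz": 0}, {"hand": 1, "tx": 0, "ty": 0, "tz": 3, "wx": 0, "wy": 0, "wz": 0}, {"hand": 1, "tx": 0, "ty": 0, "tz": 1, "wx": 0, "wy": 0, "wz": 0}, {"hand": 1, "tx": 0, "ty": 0, "tz": 0, "wx": 0, "wy": 0, "wz": 0}, {"hand": 1, "tx": 0, "ty": 0, "tz": 0, "wx": 0, "wy": 0, "wz": 0}]}}

```text
time: 27.65
eef_pos: [0.5659, 0.1744, 0.0777]
orientation: [-0.0, 0.949, 0.315, 0.0]
contact_force: [-3.4, 0.6, 4.7]
width: 0.578
grasp_force: 20.0
```

Light contact (about 5 N), so it is seated. Release and withdraw.

Call:
{"method": "servo_tool", "body": {"series": [{"hand": -0.5, "tx": 0, "ty": 0, "tz": 0, "wx": 0, "wy": 0, "wz": 0}, {"hand": -0.5, "tx": 0, "ty": 0, "tz": 0, "wx": 0, "wy": 0, "wz": 0}, {"hand": -0.5, "tx": 0, "ty": 0, "tz": 0, "wx": 0, "wy": 0, "wz": 0}, {"hand": -0.5, "tx": 0, "ty": 0, "tz": 0, "wx": 0, "wy": 0, "wz": 0}, {"hand": -0.5, "tx": 0, "ty": 0, "tz": -10, "wx": 0, "wy": 0, "wz": 0}, {"hand": -0.5, "tx": 0, "ty": 0, "tz": -25, "wx": 0, "wy": 0, "wz": 0}, {"hand": -0.5, "tx": 0, "ty": 0, "tz": -30, "wx": 0, "wy": 0, "wz": 0}, {"hand": -0.5, "tx": 0, "ty": 0, "tz": -30, "wx": 0, "wy": 0, "wz": 0}, {"hand": -0.5, "tx": -20, "ty": 0, "tz": 0, "wx": 0, "wy": 0, "wz": 0}, {"hand": -0.5, "tx": -40, "ty": 0, "tz": 0, "wx": 0, "wy": 0, "wz": 0}]}}

```text
time: 28.65
eef_pos: [0.5194, 0.1386, 0.1748]
orientation: [0.001, 0.949, 0.316, 0.002]
contact_force: [-1.3, -0.1, -0.2]
width: 0.75
grasp_force: 0.0
```

Call:
{"method": "servo_tool", "body": {"series": [{"hand": -0.5, "tx": -40, "ty": 0, "tz": 0, "wx": 0, "wy": 0, "wz": 0}, {"hand": -0.5, "tx": -40, "ty": 0, "tz": 0, "wx": 0, "wy": 0, "wz": 0}, {"hand": -0.5, "tx": -30, "ty": 0, "tz": 0, "wx": 0, "wy": 0, "wz": 0}, {"hand": -0.5, "tx": 0, "ty": 0, "tz": 0, "wx": 0, "wy": 0, "wz": 0}, {"hand": -0.5, "tx": 0, "ty": 0, "tz": 0, "wx": 0, "wy": 0, "wz": 0}, {"hand": -0.5, "tx": 0, "ty": 0, "tz": 0, "wx": 0, "wy": 0, "wz": 0}]}}

```text
time: 29.25
eef_pos: [0.4304, 0.0728, 0.1729]
orientation: [0.0, 0.949, 0.315, 0.001]
contact_force: [0.7, 0.9, 0.6]
width: 0.751
grasp_force: 0.0
```

Run:
```python
from h import *
s=grab_frame("side");t=grab_frame("top")
a=cv2.resize(s[120:280,250:450,::-1],None,fx=2,fy=2);b=cv2.resize(t[110:270,145:345,::-1],None,fx=2,fy=2)
cv2.imwrite("pics/g.png",np.hstack([a,b]))
for q,st in blobs(t,(20,110,120),(35,255,255)):
    if 250<q[0]<360 and 130<q[1]<280: print("top",q,st,ray("top",q,.082))
```

```text
top [293.8 180.8] [276 163  37  36 998] [[0.56375978 0.17505972]]
```

View pics/g.png

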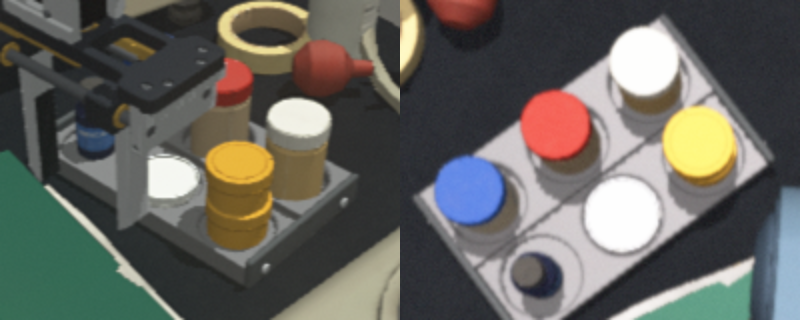

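The jars stand in their wells, the tins are stacked squarely about 2 mm off centre, and the gripper is clear. Handing in.

```bash
python3 -c "
from cell import *
print(finish_job())"
```

```text
the job is handed in; nothing more can be done
None
```

Job handed in at about 29 s with no verdict returned: the last pictures show each jar in the well behind its test (white–tin, blue–vial, red–dish), the spare tin about 2 mm off centre on the rack tin, everything upright and the gripper clear.

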